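# Hang the stencil scraper on the free hook of the tool carousel

## Task

Turn the tool carousel until its one free hook points the way the T-shaped pointer on its base points, then take the scraper out of its holder, thread its eye over that hook and leave it hanging there, behind the upturned tip. The hook's exact height is unknown: feel for it, gently, never loading the carousel with more than 20 N, and leave the other things on the bench where they are.

Things in the scene. Friction and masses are not known exactly. Their poses are not given: they have to be found in the camera images.
- rack_base: Round black base of the carousel, 160 mm across, 14 mm high, fixed to the bench. Origin on the carousel's vertical axis at bench height. Its -x axis points along the flat aluminium T-shaped pointer that sticks out to 110 mm from the axis, roughly towards the robot.
- carousel: Turning part of the carousel, four steel hooks at right angles; the free hook runs along its -x axis. Origin on the vertical axis at bench height. Turns endlessly both ways with a steady bearing friction of about 0.15 N m and stays where it is left. The free hook may be pushed sideways to turn it, best with the fingertips little below it, so that it does not rub on the gripper's body.
- hub_top (a point): Middle of the top of the carousel's grey hub (36 mm across), 226 mm above the bench. The three other hooks carry tools fixed on them, up to 40 mm wide, hanging at 50 to 74 mm from the axis, tops at most 212 mm above the bench.
- free_tip (a point): Nominal place of the free hook's tip, 95 mm from the axis, 200 mm above the bench; turns with the carousel, x axis from the tip to the axis. The hook's clamp was set by hand: its bar's middle line is truly anywhere from 183 to 217 mm above the bench. No given pose contains this; it has to be felt (or seen).
- hook_mid (a point): Nominal point on the middle line of the free hook, 60 mm from the axis (true height as for free_tip). The hook is a level bar 7 mm thick, out to 98.5 mm from the axis; its last 7 mm are a square blunt tip, 7 mm wide, rising 6 mm above the bar's top (9.5 mm above its middle line). Springy up and down from its root 20 mm from the axis: 0.7 mm per N at the tip, 0.3 mm per N at 70 mm; stiff otherwise.
- eye (a point): Centre of the eye through the top of the loose upright scraper's black plastic handle. z up the handle, y across, x through the eye. Handle 30 mm wide (y), 12 mm thick (x); eye 14 mm wide, 17 mm high; top of the handle 18.5 mm above this point. 8 mm of handle stands on each side of the eye, to be held across the width. Hung, this point is 5 mm below the bar's middle line.
- blade_foot (a point): Middle of the lower edge of the scraper, 116 mm below its eye. The handle ends 61 mm below the eye; below it is a steel blade 56 mm wide (y) and 4 mm thick (x). The scraper weighs 120 g, give or take 30 percent.
- holder: Fixed aluminium holder in which the scraper stands upright, blade down; origin under its middle at bench height. Foot 80 x 100 mm, slot block 24 (x) x 76 (y) x 50 mm high; slot 8 (x) by 60 mm (y), open on top, floor 6 mm above the bench. Lift the scraper straight up by 50 mm to clear it.
- solder_reel: Bystander: white reel, 60 mm across, 45 mm high, origin under its centre.
- flux_bottle: Bystander: small amber bottle, 42 mm across, 110 mm high, origin under its centre.
- multimeter: Bystander: grey multimeter lying flat, 150 (x) x 78 (y) x 36 mm, origin under its centre.
- tip_pot: Bystander: open steel pot, 68 mm across, 45 mm high, origin under its centre.
- screwdriver: Bystander: screwdriver lying on the bench along its x, 160 mm long.
Mind the look-alikes: they are no part of the job. What is shaped like the part that bears eye but green is not meant. What is shaped like the rack_base but pink is not meant.

How it is judged:
By the outcome, as a careful person would: the job done as asked, in the order asked, and still so for the second after the job is handed in, with the robot touching nothing.
It also fails if it takes over 72 s, if anything falls off the work surface, if the arm or the gripper's body presses on something with over 40 N, if the wrist force passes 120 N, or if a joint passes its speed limit or range.

## Robot

A 6-joint arm with a two-finger parallel gripper is mounted at the origin on the work surface. World frame = base frame: x ahead of the robot, y to its left, z up, the work surface at z = 0. Lengths are in m, angles in rad, forces in N, time in s.
With the tool pointing down it reaches from about 0.25 to 0.775 m from the base axis. Payload 4 kg.
Tool frame: the origin (TCP) lies between the finger pads; the fingertips stand 25 mm ahead of it and the grasp point (between the pads) lies 6 mm ahead of it (robot.tip_reach is the z of the fingertips in the tool frame, in m); z points along the fingers, y is the line along which they close (so a half turn about z gives the same grasp; the last joint's range is limited). The gripper opens to 94 mm and grips with 3 to 60 N. Pads are 16 mm wide; open, the fingers measure 119 mm over their backs; the gripper's body (75 mm by 177 mm) begins 78 mm behind the grasp point.
Start: joints at [1.029, 0.087, 1.371, -0, 1.684, -0.103], TCP at [0.234, 0.498, 0.195] pointing down, gripper open.
Joint ranges: [-3.1, 3.1], [-0.76, 2.03], [0.27, 2.55], [-1.08, 4.22], [0.17, 2.65], [-2.57, 2.57]. Speed limits (rad/s): [2.79, 2.79, 3.14, 3.14, 3.14, 3.14].

## Interface

Orientations are given as [roll, pitch, yaw] about the fixed x, y, z axes, in that order (R = Rz(yaw) Ry(pitch) Rx(roll)).
In Python, from bench import robot gives the robot as it stands. The module is installed in compiled form; this text tells all that it offers.
- The arm moves only by the shell command python3 -m handwheel 'ROWS'. ROWS is JSON, a list of rows, each a list of 3 entries, a list of its own where there are three numbers: the turn, a rotation vector about the world's x, y, z in units of 90 degrees (1.0 is 90 degrees), then the shift along the world's x, y, z in units of 0.05 m (1.0 is 0.05 m), then the closure, from 0 (fully open) to 1 (shut). A call has 1 to 5 rows; each row shifts and turns the commanded pose from where the row before left it; what a row does not reach is not made up. A row lasts 1/10 s, in which the tool goes at most 50 mm and 8.59 degrees, less where a joint would pass 70% of its speed; a pose out of reach is approached as far as the arm can. A call with a number of a shift or a turn outside -1 to 1 is refused whole. A call with a gripper value outside its range is refused whole. The fingers move at their own pace and stop on an object; the grip force is fixed at half the most. Time passes only in rows, so rows that do not move let the fingers close. It gives the time, the measured TCP pose, the force, the opening and the grip force at its end, in the units of the state.
- robot.get_obs(): the state, without advancing time (a new reading comes with each control period).
- robot.snapshot(name): name is "scene" or "top" or "wrist"; returns (picture, depth): 480x640x3 uint8, red, green, blue; 480x640 float32, m along the optical axis (not along the pixel's ray), 0 where there is no reading.
- robot.calibration(name): a dict with "mtx" (3x3 intrinsics, pixels), "extrinsics" (4x4, takes a point from camera to world coordinates); the wrist camera has in their place "hand_eye" (4x4, takes a point from camera to tool coordinates, whose origin is the TCP and whose axes are the flange's). Camera axes: x right, y down, z forward; pixel columns grow to the right and rows downward; lengths in m; the calibration is good to about 2 mm. A picture is of the moment at which its call begins: read the wrist's pose just before it. calibration takes no time and is no camera call.
- robot.close_job(): hands the job in; it is judged then, once.
Trained networks look in the newest picture that a camera, given by its name, has taken for a name from the list of things; names that differ only in an ending like _2 or _b are one class to them, and where a whole thing is asked for, a point or a joint stands for the part that bears it (a point fixed in the world has none). Each returns a list of dicts, best first, with "p" (0 to 1); they miss things now and then, are a little off and sometimes report something else, mostly with a low value. They report only what shows in the picture. A call takes as long as a camera call. They do not tell look-alikes from the thing itself.
- robot.boxes_of(query, camera): "bbox" ([left, top, right, bottom] in pixels, round what is visible of it).
The state is a dict: "time": time; "joint_positions": joint angles; "qvel": joint speeds; "joint_torque": joint torques, N m; "tool_pos": TCP position; "ee_rot": TCP orientation; "wrist_force": force on the tool from outside, world axes, zero at the start; "wrist_torque": the same for the moment, N m; "width": finger opening in m; "finger_force": force on a finger pad.
Only numpy, scipy, OpenCV 4.12 (cv2) and the standard library are available. Lean on these libraries where they do the work, as an engineer would, in place of code of your own. Each camera call takes 0.05 s, during which the arm holds its last target. There are 200 camera calls.

## Working session

There is one attempt and no reset: what is moved stays moved. The work goes in short steps, Python scripts to look and compute and a shell command to move; the robot and the scene stay as the last step left them, time stands still between calls to the robot, and variables do not carry over. Pictures are saved under pics/ and viewed, at most 10 in all, crops included, and the job is handed in when it is done.

```bash
mkdir -p pics; cat > h.py <<'E'
import numpy as np, cv2
from bench import robot
def cam(name):
    c=robot.calibration(name); o=robot.get_obs()
    K=np.array(c["mtx"])
    if "extrinsics" in c: return K,np.array(c["extrinsics"])
    from scipy.spatial.transform import Rotation as R
    T=np.eye(4); T[:3,:3]=R.from_euler('xyz',o["ee_rot"]).as_matrix(); T[:3,3]=o["tool_pos"]
    return K,T@np.array(c["hand_eye"])
def shot(name,fn=None):
    K,T=cam(name); p,d=robot.snapshot(name)
    if fn: cv2.imwrite("pics/"+fn,p[:,:,::-1])
    v,u=np.mgrid[:480,:640]
    P=np.stack([(u-K[0,2])/K[0,0]*d,(v-K[1,2])/K[1,1]*d,d],-1)@T[:3,:3].T+T[:3,3]
    P[d==0]=np.nan
    return p,P,K,T
E
python3 - <<'E'
from h import *
print(robot.get_obs())
for n in ("scene","top"):
    p,P,K,T=shot(n,n+"0.png"); np.savez(n+"0.npz",p=p,P=P,K=K,T=T)
    print(n,T.round(3).tolist())
    for q in ("rack_base","carousel","eye","holder","solder_reel","flux_bottle","multimeter","tip_pot","screwdriver"):
        for b in robot.boxes_of(q,n)[:3]:
            x0,y0,x1,y1=map(int,b["bbox"]); print(q,round(b["p"],2),x0,y0,x1,y1,P[min((y0+y1)//2,479),min((x0+x1)//2,639)].round(3))
E
```

```text
{'time': 0.0, 'joint_positions': array([ 1.02892227e+00,  8.79702193e-02,  1.37226562e+00, -4.86588109e-06,
        1.68358760e+00, -1.03117068e-01]), 'qvel': array([ 0.00099722, -0.00181184, -0.00122745, -0.00093439,  0.00155574,
        0.00046461]), 'joint_torque': array([ 1.83448428e-03, -3.40162146e+01, -3.02440774e+01,  7.19702756e-02,
        3.26867716e-02, -1.84939504e-04]), 'tool_pos': array([0.23336362, 0.49740145, 0.19369013]), 'ee_rot': array([-3.13937322e+00, -2.24814365e-04,  2.70283488e+00]), 'wrist_force': array([-0.15628124, -0.4213944 , -0.1486404 ]), 'wrist_torque': array([-0.01747871, -0.03581039,  0.00347954]), 'finger_force': 0.0, 'width': 0.09439921412637914}
scene [[-0.413, 0.584, -0.699, 1.252], [0.911, 0.271, -0.311, 0.376], [0.008, -0.765, -0.644, 0.841], [0.0, 0.0, 0.0, 1.0]]
rack_base 0.81 411 172 500 283 [0.142 0.286 0.   ]
rack_base 0.62 236 201 310 315 [ 0.577 -0.044  0.117]
carousel 0.83 416 173 497 243 [0.303 0.292 0.176]
carousel 0.82 231 203 309 283 [ 0.582 -0.045  0.165]
eye 0.7 375 283 391 339 [0.584 0.219 0.075]
holder 0.83 370 274 421 313 [0.4
[... 318 characters left out ...]
411 0.04  0.025]
top [[-0.006, -0.993, 0.118, 0.354], [-1.0, 0.009, 0.017, 0.008], [-0.018, -0.118, -0.993, 1.339], [0.0, 0.0, 0.0, 1.0]]
rack_base 0.61 137 300 242 397 [0.293 0.276 0.227]
carousel 0.78 306 163 401 257 [ 0.564 -0.05   0.228]
carousel 0.57 142 301 236 398 [0.29  0.277 0.222]
eye 0.64 224 208 238 235 [0.565 0.216 0.106]
holder 0.66 218 251 261 285 [0.462 0.202 0.077]
solder_reel 0.93 412 287 440 318 [ 0.383 -0.223  0.046]
flux_bottle 0.63 457 215 481 239 [ 0.551 -0.319  0.08 ]
multimeter 0.7 229 121 289 193 [0.733 0.163 0.031]
tip_pot 0.89 143 176 176 202 [0.664 0.411 0.002]
tip_pot 0.37 306 164 402 256 [ 0.564 -0.052  0.229]
screwdriver 0.8 290 280 327 342 [0.365 0.048 0.024]
```

```bash
python3 - <<'E'
import cv2
a=cv2.imread("pics/scene0.png")[150:430,140:520]; b=cv2.imread("pics/top0.png")[110:410,120:500]
cv2.imwrite("pics/s1.png",cv2.resize(a,None,fx=2.1,fy=2.1,interpolation=3)); cv2.imwrite("pics/t1.png",cv2.resize(b,None,fx=2,fy=2,interpolation=3))
E
```

```text
(no output)
```

View pics/s1.png

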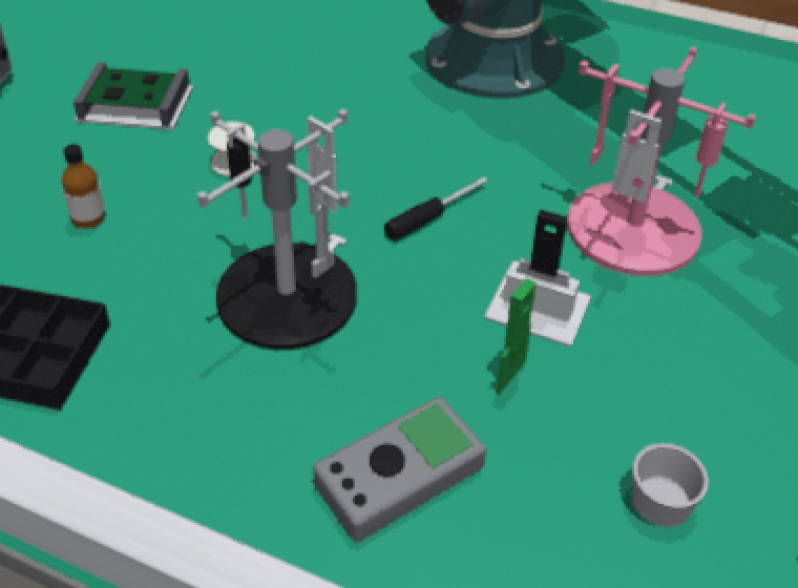

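View pics/t1.png

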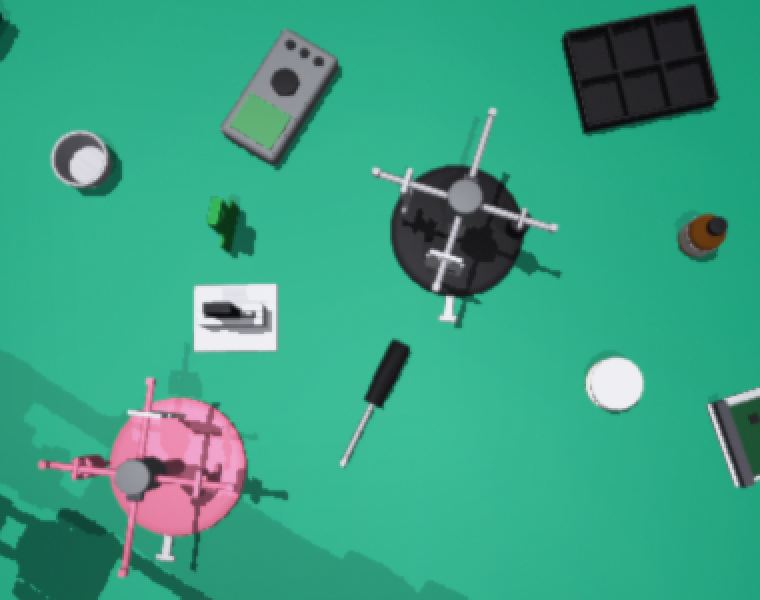

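The meant things are the black-based carousel (scene crop 285,290) with its bare hook going away from the robot (top crop 490,112), and the black scraper in the holder (top crop 230,310). The look-alikes are the pink carousel (180,470) and the green scraper (225,215). Next I measure these from the point clouds.

```bash
python3 - <<'E'
import numpy as np,cv2
for n in("top","scene"):
    f=np.load(n+"0.npz"); P=f["P"];p=f["p"].astype(int)
    x,y,z=P[...,0],P[...,1],P[...,2]
    m=(np.hypot(x-.56,y+.05)<.05)&(z>.219)&(z<.24)
    c=P[m]; hub=(c.min(0)+c.max(0))/2; print(n,"hub",c.mean(0).round(4),hub.round(4),np.ptp(c,0).round(4),m.sum())
    hx,hy=c[:,:2].mean(0)
    r=np.hypot(x-hx,y-hy);a=np.degrees(np.arctan2(y-hy,x-hx))
    m=(z>.16)&(z<.235)&(r>.03)&(r<.115)
    for lo in range(-180,180,15):
        k=m&(a>=lo)&(a<lo+15)
        if k.sum()>3: print(lo,k.sum(),np.median(a[k]).round(1),r[k].max().round(3),"zmed",np.median(z[k]).round(4),"far z",z[k&(r>.075)].round(3)[:12], "angfar",np.median(a[k&(r>.075)]).round(1))
    br=p.sum(-1)
    m=(z<.03)&(z>-.01)&(r<.125)&(r>.078)&(np.ptp(p,axis=-1)<40)&(br>330)
    print("pointer",m.sum(),P[m].mean(0).round(4) if m.any() else 0,np.median(a[m]) if m.any() else 0, r[m].max() if m.any() else 0)
    m=(z<.03)&(z>.008)&(r<.1)&(br<150); q=P[m]; print("base",q.mean(0).round(4),((q.min(0)+q.max(0))/2).round(4),np.ptp(q,0).round(4))
    # holder & scraper
    m=(np.hypot(x-.47,y-.21)<.09)
    dk=m&(br<170)&(z>.06)&(np.ptp(p,axis=-1)<40); q=P[dk]; print("handle",dk.sum(),q.min(0).round(4),q.max(0).round(4))
    tp=dk&(z>np.nanmax(z[dk])-.012); q=P[tp][:,:2]; print("handle top",tp.sum(),P[tp].mean(0).round(4),cv2.minAreaRect((q*1000).astype(np.float32)))
    al=m&(br>330)&(np.ptp(p,axis=-1)<40)
    for lo,hi in((-.005,.02),(.042,.06)):
        k=al&(z>lo)&(z<hi); q=P[k][:,:2]
        if k.sum()>5: print("holder",lo,k.sum(),P[k].mean(0).round(4),cv2.minAreaRect((q*1000).astype(np.float32)))
E
```

```text
top hub [ 0.569  -0.0478  0.2254] [ 0.5697 -0.0471  0.2251] [0.0354 0.0343 0.0119] 243
-120 179 -109.7 0.098 zmed 0.2005 far z [0.2   0.201 0.204 0.201 0.201 0.202 0.204 0.2   0.201 0.209 0.202 0.202] angfar -108.1
-105 30 -101.5 0.07 zmed 0.2 far z [] angfar nan
-30 107 -18.5 0.098 zmed 0.2065 far z [0.211 0.214 0.217 0.214 0.21  0.213 0.215 0.211 0.214 0.211 0.214 0.207] angfar -18.4
-15 9 -14.3 0.056 zmed 0.2055 far z [] angfar nan
60 137 71.1 0.098 zmed 0.2031 far z [0.211 0.21  0.211 0.21  0.207 0.208 0.206 0.211 0.202 0.21  0.213 0.209] angfar 71.5
75 27 81.0 0.065 zmed 0.2039 far z [] angfar nan
135 12 148.2 0.066 zmed 0.1898 far z [] angfar nan
150 129 160.9 0.098 zmed 0.2031 far z [0.203 0.206 0.201 0.202 0.201 0.205 0.201 0.198 0.204 0.202 0.199 0.201] angfar 161.5
165 46 170.7 0.066 zmed 0.2007 far z [] angfar nan
pointer 66 [ 0.4734 -0.0381  0.006 ] 174.18340350590313 0.10826671100227127
base [ 0.5672 -0.0623  0.0134] [ 0.5693 -0.0484  0.0145] [0.1549 0.1529 0.013 ]
handle 59 [0.4611 0.2014 0.0743] [0.4703 0.23   0.1434]
handle top 16 [0.4627 0.2137 0.1369] ((462.64895629
[... 1101 characters left out ...]
208 0.205 0.204 0.206] angfar 162.5
165 98 171.5 0.097 zmed 0.1951 far z [0.208 0.206 0.202 0.201 0.203] angfar 165.3
pointer 40 [ 0.465  -0.0361  0.0058] 173.787088323043 0.1209234917316271
base [ 0.5797 -0.0435  0.0131] [ 0.5682 -0.0476  0.0133] [0.1602 0.1582 0.0106]
handle 365 [0.4574 0.2019 0.0607] [0.4734 0.2327 0.1421]
handle top 83 [0.4664 0.2181 0.1374] ((464.8939208984375, 217.91110229492188), (14.280868530273438, 29.062395095825195), 0.7258250713348389)
holder -0.005 558 [0.4771 0.2257 0.0061] ((450.3739929199219, 216.2458953857422), (109.59607696533203, 101.9949722290039), 0.16757884621620178)
holder 0.042 191 [0.4701 0.2211 0.0482] ((499.49346923828125, 218.70074462890625), (92.37274169921875, 75.82302856445312), 1.682283639907837)
  return _methods._mean(a, axis=axis, dtype=dtype,
  ret = ret.dtype.type(ret / rcount)
```

```bash
python3 -m handwheel '[[[0,0,0.07],[0,0,0.8],1],[[0,0,0.07],[0.3,-0.4,0.8],1],[[0,0,0.07],[0.6,-0.77,0.53],1],[[0,0,0.07],[0.6,-0.77,0],1],[[0,0,0],[0.6,-0.77,0],1]]'
python3 -m handwheel '[[[0,0,0],[0.6,-0.77,0],1],[[0,0,0],[0.6,-0.77,0],1],[[0,0,0],[0.6,-0.77,0],1],[[0,0,0],[0.6,-0.77,0],1],[[0,0,0],[0.6,-0.77,0],1]]'
python3 -m handwheel '[[[0,0,0],[0.6,-0.77,0],1],[[0,0,0],[0.6,-0.77,0],1],[[0,0,0],[0.6,-0.77,0],1],[[0,0,0],[0.6,-0.77,0],1],[[0,0,0],[0,0,0],1]]'
python3 - <<'E'
from h import *
print(robot.get_obs())
E
```

```text
time: 1.5
tool_pos: [0.3367, 0.3655, 0.3004]
ee_rot: [3.139, 0.003, -3.137]
wrist_force: [0.2, 0.0, -0.3]
width: 0.0576
finger_force: 0.0
time: 2.0
tool_pos: [0.4866, 0.172, 0.299]
ee_rot: [3.141, 0.001, -3.141]
wrist_force: [0.5, 1.1, 0.4]
width: 0.0175
finger_force: 0.0
time: 2.5
tool_pos: [0.608, 0.0146, 0.2957]
ee_rot: [-3.14, -0.003, 3.136]
wrist_force: [0.3, -0.1, -0.3]
width: 0.0005
finger_force: 0.0
{'time': 2.5, 'joint_positions': array([-6.82141839e-02,  2.27575911e-01,  1.01281624e+00, -1.88074087e-03,
        1.90441722e+00, -1.63356637e+00]), 'qvel': array([ 0.06896885, -0.05732426,  0.04541936,  0.05561679,  0.04479895,
        0.03828716]), 'joint_torque': array([ -1.31300759, -41.46386862, -31.86991453,  -0.32158026,
        -0.06664384,  -0.23885482]), 'tool_pos': array([0.60798157, 0.0145511 , 0.29568504]), 'ee_rot': array([-3.14001888, -0.00332143,  3.13553288]), 'wrist_force': array([ 0.27363077, -0.0976129 , -0.32613643]), 'wrist_torque': array([0.07736954, 0.02003382, 0.02374371]), 'finger_force': 0.0, 'width': 0.0005153343946069992}
```

```bash
python3 -m handwheel '[[[0,0,0],[0.5,-0.55,0],1],[[0,0,0],[0.46,-0.55,0],1],[[0,0,0],[0,0,-0.8],1],[[0,0,0],[0,0,-0.8],1],[[0,0,0],[0,0,0],1]]'
python3 - <<'E'
from h import *
p,P,K,T=shot("wrist","w0.png"); np.savez("w0.npz",p=p,P=P,K=K,T=T)
print(robot.get_obs()["tool_pos"],robot.get_obs()["wrist_force"])
h=lambda t:12.5*abs(np.cos(t))+8*abs(np.sin(t))+3.5
pr=None
for d in [-19,-27]+list(range(-35,-187,-10))+[-186]:
    t=np.radians(d); q=np.array([569,-47.5])+78*np.array([np.cos(t),np.sin(t)])+h(t)*np.array([-np.sin(t),np.cos(t)])
    print(d,q.round(1),((q-pr)/50).round(2) if pr is not None else ""); pr=q
E
```

```text
time: 3.0
tool_pos: [0.6491, -0.0342, 0.2091]
ee_rot: [3.139, -0.018, -3.14]
wrist_force: [-0.3, 0.0, -2.2]
width: 0.0003
finger_force: 0.0
[ 0.65113542 -0.03437466  0.21414101] [-0.32042859  0.52613051 -0.23203532]
-19 [648.6 -55.9] 
-27 [646.8 -66.6] [-0.04 -0.21]
-35 [643.4 -77.2] [-0.07 -0.21]
-45 [636.9 -89.9] [-0.13 -0.25]
-55 [ 627.8 -101.5] [-0.18 -0.23]
-65 [ 616.5 -111.4] [-0.23 -0.2 ]
-75 [ 603.2 -119.1] [-0.27 -0.15]
-85 [ 588.3 -124.1] [-0.3 -0.1]
-95 [ 574.7 -126.3] [-0.27 -0.04]
-105 [ 562.8 -126.6] [-0.24 -0.01]
-115 [ 550.6 -125. ] [-0.24  0.03]
-125 [ 538.4 -121.3] [-0.24  0.07]
-135 [ 526.6 -115.4] [-0.24  0.12]
-145 [ 515.6 -107.3] [-0.22  0.16]
-155 [506. -97.] [-0.19  0.21]
-165 [498.2 -84.7] [-0.16  0.24]
-175 [492.7 -70.9] [-0.11  0.28]
-185 [489.8 -57.3] [-0.06  0.27]
-186 [489.7 -56. ] [-0.    0.03]
```

View pics/w0.png

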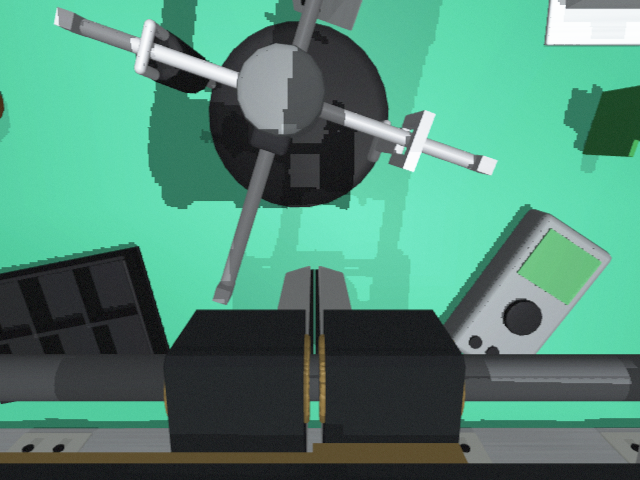

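```bash
python3 -m handwheel '[[[0,0,0],[-0.03,-0.2,0],1],[[0,0,0],[-0.03,-0.2,0],1],[[0,0,0],[-0.04,-0.21,0],1],[[0,0,0],[-0.07,-0.21,0],1],[[0,0,0],[0,0,0],1]]'
python3 - <<'E'
from h import *
f=np.load("w0.npz");P=f["P"]; x,y,z=np.moveaxis(P,-1,0)
r=np.hypot(x-.569,y+.0475);a=np.degrees(np.arctan2(y+.0475,x-.569))
for c in(-19,71,161,-109):
    m=(abs(a-c)<5)&(z>.16)
    for lo,hi in((.03,.05),(.05,.075),(.075,.09),(.091,.1)):
        k=m&(r>lo)&(r<hi); print(c,lo,k.sum(),np.median(z[k]).round(4),np.percentile(z[k],90).round(4),np.median(a[k]).round(1)) if k.sum() else 0
E
```

```text
time: 3.55
tool_pos: [0.6451, -0.0784, 0.2201]
ee_rot: [-3.141, 0.002, 3.14]
wrist_force: [0.4, 1.0, -1.1]
width: 0.0006
finger_force: 0.0
-19 0.03 602 0.2067 0.2077 -19.3
-19 0.05 6211 0.3353 0.3521 -19.2
-19 0.075 513 0.2067 0.211 -19.0
-19 0.091 185 0.2129 0.2137 -18.8
71 0.03 447 0.2031 0.2042 72.9
71 0.05 1071 0.2036 0.2118 72.1
71 0.075 501 0.203 0.2042 73.1
71 0.091 247 0.2096 0.2104 72.9
161 0.03 432 0.2033 0.2043 161.7
-109 0.03 588 0.2033 0.2042 -110.2
-109 0.05 1536 0.2029 0.2083 -108.6
-109 0.075 601 0.2031 0.2042 -109.8
-109 0.091 575 0.209 0.2105 -109.6
```

```bash
python3 -m handwheel '[[[0,0,0],[-0.13,-0.25,-0.05],1],[[0,0,0],[-0.18,-0.23,0],1],[[0,0,0],[-0.23,-0.2,0],1],[[0,0,0],[-0.27,-0.15,0],1],[[0,0,0],[0,0,0],1]]'
python3 -m handwheel '[[[0,0,0],[-0.3,-0.1,0],1],[[0,0,0],[-0.27,-0.04,0],1],[[0,0,0],[-0.24,-0.01,0],1],[[0,0,0],[-0.24,0.03,0],1],[[0,0,0],[0,0,0],1]]'
python3 - <<'E'
from h import *
p,P,K,T=shot("top"); x,y,z=np.moveaxis(P,-1,0)
r=np.hypot(x-.569,y+.0475);a=np.degrees(np.arctan2(y+.0475,x-.569))
m=(z>.16)&(z<.225)&(r>.08)&(r<.1); h,e=np.histogram(a[m],72,(-180,180)); print([(int(e[i]),int(h[i])) for i in np.nonzero(h)[0]]); print(robot.get_obs()["tool_pos"])
E
```

```text
time: 4.05
tool_pos: [0.603, -0.1192, 0.2168]
ee_rot: [-3.141, -0.0, 3.14]
wrist_force: [-0.1, 0.4, -0.3]
width: 0.0005
finger_force: 0.0
time: 4.55
tool_pos: [0.5514, -0.1235, 0.2169]
ee_rot: [3.142, 0.001, -3.141]
wrist_force: [0.4, 0.2, -0.1]
width: 0.0004
finger_force: 0.0
[(-115, 2), (-110, 20), (-25, 3), (-20, 28), (65, 7), (70, 29), (155, 4), (160, 25)]
[ 0.55206601 -0.12359036  0.21677961]
```

```bash
python3 - <<'E'
from h import *
p,_,_,_=shot("scene"); q,_,_,_=shot("wrist")
a=cv2.resize(p[150:350,180:400,::-1],None,fx=1.8,fy=1.8); b=cv2.resize(q[:,:,::-1],(400,300))
c=np.zeros((360,800,3),np.uint8);c[:,:396]=a;c[:300,400:]=b;cv2.imwrite("pics/c2.png",c)
E
```

```text
(no output)
```

View pics/c2.png

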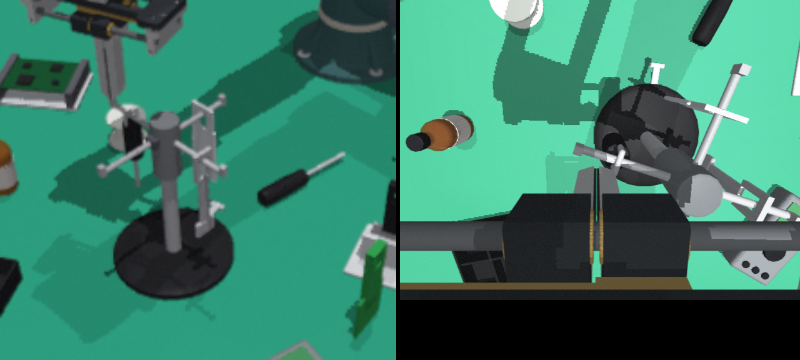

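```bash
python3 - <<'E'
from h import *
print(robot.tip_reach, robot.get_obs())
p,P,K,T=shot("wrist"); np.savez("w1.npz",p=p,P=P)
x,y,z=np.moveaxis(P,-1,0);o=robot.get_obs()["tool_pos"]
m=(np.hypot(x-o[0],y-o[1])<.03)&(z<.3); print("fingers min z",np.nanmin(z[m&(z>.15)]),np.nanmax(z[m]))
r=np.hypot(x-.569,y+.0475);a=np.degrees(np.arctan2(y+.0475,x-.569))
m=(z>.16)&(z<.225)&(r>.03)&(r<.1); h,e=np.histogram(a[m],72,(-180,180)); print([(int(e[i]),int(h[i]),r[m&(a>e[i])&(a<e[i+1])].max().round(3)) for i in np.nonzero(h)[0]])
E
```

```text
0.025 {'time': 4.7, 'joint_positions': array([-3.20464082e-01,  1.19937208e-01,  1.29277198e+00,  2.62307478e-04,
        1.72824902e+00, -1.89252018e+00]), 'qvel': array([ 0.00112157,  0.01267878, -0.00591268, -0.00167714,  0.0030383 ,
       -0.00040639]), 'joint_torque': array([-3.68123793e-02, -3.58049655e+01, -3.02637398e+01, -4.02598211e-02,
        8.15742114e-02,  3.66542849e-07]), 'tool_pos': array([ 0.55254993, -0.12365911,  0.2163785 ]), 'ee_rot': array([ 3.14154752e+00,  6.83808826e-04, -3.14029169e+00]), 'wrist_force': array([ 0.40142397,  0.64190546, -1.05609253]), 'wrist_torque': array([0.08950298, 0.01250874, 0.03883363]), 'finger_force': 0.0, 'width': 0.0005046246831867512}
fingers min z 0.15015604528192839 0.29815588038693125
[(-180, 27, np.float64(0.068)), (-125, 206, np.float64(0.068)), (-120, 697, np.float64(0.074)), (-115, 1584, np.float64(0.1)), (-110, 682, np.float64(0.1)), (-105, 158, np.float64(0.072)), (60, 288, np.float64(0.061)), (65, 362, np.float64(0.064)), (70, 1117, np.float64(0.094)), (75, 1003, np.float64(0.098)), (80, 626, np.float64(0.066)), (85, 276, np.float64(0.066)), (145, 66, np.float64(0.068)), (150, 133, np.float64(0.068)), (155, 164, np.float64(0.075)), (160, 1934, np.float64(0.1)), (165, 717, np.float64(0.086)), (170, 163, np.float64(0.068)), (175, 391, np.float64(0.069))]
```

```bash
python3 - <<'E'
from h import *
p,P,K,T=shot("scene")
x,y,z=np.moveaxis(P,-1,0);o=robot.get_obs()["tool_pos"]
m=(abs(x-o[0])<.025)&(abs(y-o[1])<.03)&(z>.15)&(z<.30)
for lo in np.arange(.17,.3,.008):
    k=m&(z>=lo)&(z<lo+.008)
    if k.sum(): print(lo.round(3),k.sum(),P[k].min(0).round(3),P[k].max(0).round(3),p[k].mean(0).round(0))
r=np.hypot(x-.569,y+.0475);a=np.degrees(np.arctan2(y+.0475,x-.569))
m=(z>.19)&(z<.22)&(r>.076)&(r<.1); h,e=np.histogram(a[m],120,(-180,180)); print([(int(e[i]),int(h[i])) for i in np.nonzero(h)[0]])
E
```

```text
0.17 25 [ 0.546 -0.116  0.171] [ 0.56  -0.095  0.178] [19. 19. 21.]
0.178 33 [ 0.544 -0.115  0.178] [ 0.56  -0.095  0.186] [21. 22. 23.]
0.186 42 [ 0.542 -0.117  0.186] [ 0.56  -0.095  0.193] [30. 30. 32.]
0.194 36 [ 0.536 -0.14   0.194] [ 0.557 -0.094  0.202] [106. 109. 110.]
0.202 51 [ 0.536 -0.141  0.202] [ 0.559 -0.094  0.209] [115. 118. 120.]
0.21 1 [ 0.56  -0.108  0.21 ] [ 0.56  -0.108  0.21 ] [156. 157. 156.]
0.226 18 [ 0.559 -0.136  0.226] [ 0.562 -0.116  0.234] [86. 99. 96.]
0.234 37 [ 0.546 -0.134  0.234] [ 0.564 -0.11   0.242] [92. 99. 98.]
0.242 43 [ 0.542 -0.136  0.242] [ 0.564 -0.109  0.25 ] [92. 96. 97.]
0.25 47 [ 0.544 -0.135  0.25 ] [ 0.564 -0.109  0.258] [92. 97. 98.]
0.258 48 [ 0.543 -0.136  0.258] [ 0.565 -0.111  0.266] [92. 94. 95.]
0.266 46 [ 0.543 -0.135  0.266] [ 0.563 -0.11   0.274] [94. 97. 98.]
0.274 49 [ 0.542 -0.134  0.274] [ 0.564 -0.109  0.282] [91. 96. 97.]
0.282 47 [ 0.544 -0.136  0.282] [ 0.563 -0.108  0.29 ] [92. 96. 96.]
0.29 52 [ 0.545 -0.134  0.29 ] [ 0.564 -0.11   0.298] [93. 94. 96.]
0.298 10 [ 0.546 -0.134  0.298] [ 0.564 -0.11   0.3  ] [91. 95. 95.]
[(-114, 4), (-111, 23), (-108, 4), (-24, 1), (-21, 17), (-18, 32), (69, 20), (72, 26), (75, 5), (156, 1), (159, 30), (162, 9)]
```

```bash
python3 - <<'E'
from h import *
p,P,K,T=shot("scene"); o=robot.get_obs()["tool_pos"]; Ti=np.linalg.inv(T)
for z in(.192,.2,.21,.228,.26):
    c=Ti@[o[0],o[1],z,1]; uv=(K@c[:3])[:2]/c[2]; u,v=uv.round().astype(int); print(z,uv.round(1),P[v,u].round(3),p[v,u])
    p=p.copy(); 
cv2.imwrite("pics/c3.png",cv2.resize(p[150:250,190:300,::-1],None,fx=6,fy=6,interpolation=0))
E
```

```text
0.192 [244.4 215.9] [ 0.395 -0.237  0.045] [198 199 195]
0.2 [244. 213.] [ 0.383 -0.245  0.044] [221 223 219]
0.21 [243.6 209.4] [ 0.541 -0.131  0.201] [104 103 105]
0.228 [242.7 202.7] [ 0.563 -0.115  0.237] [102 101 103]
0.26 [241.3 190.4] [ 0.561 -0.118  0.268] [102 103 104]
```

View pics/c3.png

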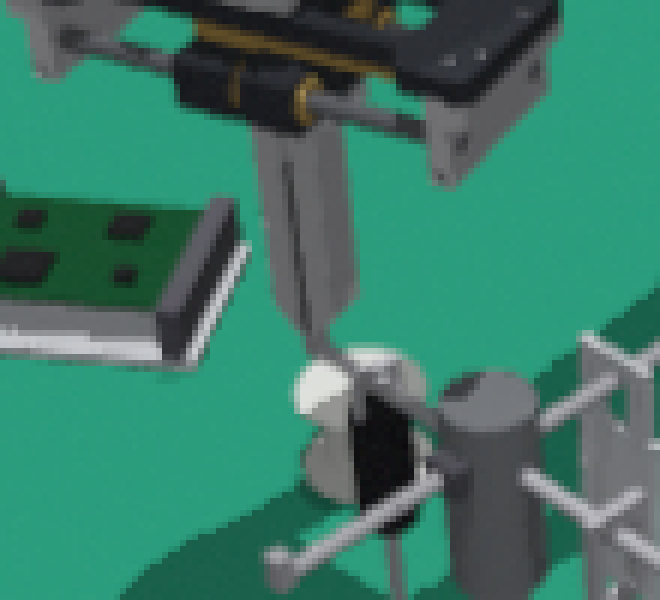

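```bash
python3 - <<'E'
from h import *
c=robot.calibration("wrist");K=np.array(c["mtx"]);H=np.array(c["hand_eye"]);print(H.round(4))
for q in([0,0,.025],[0,0,0],[-.008,0,.025],[.008,0,.025],[-.008,0,0],[0,.01,.025],[.008,0,-.05],[-.008,0,-.05]):
    v=np.linalg.inv(H)@np.r_[q,1]; print(q,((K@v[:3])/v[2]).round(1),v[2].round(3))
p,P,K,T=shot("wrist"); d=robot.snapshot("wrist")[1]
for v in(262,268,275,285,295,305): print(v,d[v,285:350:8].round(3), P[v,300].round(3))
print(p.shape)
E
```

```text
[[ 7.000e-04 -9.730e-01 -2.308e-01  6.650e-02]
 [ 1.000e+00  8.000e-04 -2.000e-04 -4.000e-04]
 [ 4.000e-04 -2.308e-01  9.730e-01 -1.900e-01]
 [ 0.000e+00  0.000e+00  0.000e+00  1.000e+00]]
[0, 0, 0.025] [314.9 262.1   1. ] 0.225
[0, 0, 0] [315.  277.8   1. ] 0.2
[-0.008, 0, 0.025] [314.9 276.5   1. ] 0.226
[0.008, 0, 0.025] [314.9 247.5   1. ] 0.223
[-0.008, 0, 0] [315.  293.7   1. ] 0.202
[0, 0.01, 0.025] [333.8 262.1   1. ] 0.225
[0.008, 0, -0.05] [315.3 303.3   1. ] 0.15
[-0.008, 0, -0.05] [315.2 344.7   1. ] 0.153
262 [0.424 0.424 0.424 0.423 0.424 0.413 0.225 0.225 0.206] [ 0.611 -0.138  0.001]
268 [0.425 0.425 0.185 0.185 0.425 0.185 0.413 0.217 0.208] [ 0.543 -0.13   0.23 ]
275 [0.426 0.175 0.175 0.176 0.179 0.175 0.176 0.175 0.209] [ 0.543 -0.13   0.24 ]
285 [0.165 0.163 0.165 0.164 0.167 0.163 0.163 0.163 0.417] [ 0.543 -0.13   0.252]
295 [0.154 0.154 0.154 0.153 0.158 0.155 0.154 0.153 0.432] [ 0.543 -0.129  0.261]
305 [0.145 0.145 0.145 0.145 0.148 0.145 0.145 0.145 0.145] [ 0.543 -0.129  0.271]
(480, 640, 3)
```

```bash
python3 -m handwheel '[[[0,0,0],[0,0,0.6],1],[[0,0,0],[0.55,0.36,0],1],[[0,0,0],[0.55,0.36,0],1],[[0,0,0],[0.55,0.36,0],1],[[0,0,0],[0,0,0],1]]'
python3 -m handwheel '[[[0,0,0],[0,0,-0.1],1],[[0,0,0],[0,0,-0.1],1],[[0,0,0],[0,0,0],1]]'
```

```text
time: 5.45
tool_pos: [0.6369, -0.0674, 0.2441]
ee_rot: [3.14, -0.002, -3.137]
wrist_force: [0.1, -0.6, 0.3]
width: 0.0002
finger_force: 0.0
time: 5.75
tool_pos: [0.6336, -0.0704, 0.2353]
ee_rot: [3.141, -0.002, 3.142]
wrist_force: [0.4, 0.5, 0.4]
width: 0.0005
finger_force: 0.0
```

```bash
for i in 1 2 3; do python3 -m handwheel '[[[0,0,0],[0,0,-0.03],1],[[0,0,0],[0,0,0],1]]' | grep -E "tool_pos|wrist_force"; done
```

```text
tool_pos: [0.6342, -0.0702, 0.235]
wrist_force: [-0.1, 0.0, 0.7]
tool_pos: [0.6346, -0.0699, 0.2333]
wrist_force: [0.4, -0.3, -0.0]
tool_pos: [0.6346, -0.0698, 0.2315]
wrist_force: [-0.2, -0.0, -0.1]
```

```bash
for i in 1 2 3; do python3 -m handwheel '[[[0,0,0],[0,0,-0.03],1],[[0,0,0],[0,0,0],1]]' | grep -E "tool_pos|wrist_force"; done
```

```text
tool_pos: [0.6346, -0.0697, 0.23]
wrist_force: [0.2, 0.3, 0.9]
tool_pos: [0.6346, -0.0697, 0.2284]
wrist_force: [0.4, 0.3, 0.5]
tool_pos: [0.6346, -0.0697, 0.227]
wrist_force: [-0.6, -0.4, -0.2]
```

```bash
for i in 1 2 3; do python3 -m handwheel '[[[0,0,0],[0,0,-0.04],1],[[0,0,0],[0,0,0],1]]' | grep -E "tool_pos|wrist_force"; done
```

```text
tool_pos: [0.6346, -0.0697, 0.2249]
wrist_force: [-1.0, 1.1, -0.2]
tool_pos: [0.6345, -0.0697, 0.2229]
wrist_force: [-0.0, 0.1, 0.2]
tool_pos: [0.6345, -0.0697, 0.2209]
wrist_force: [0.4, -0.0, -0.8]
```

```bash
python3 - <<'E'
from h import *
q,P,_,_=shot("wrist"); p,S,_,_=shot("scene")
c=np.zeros((480,800,3),np.uint8);c[:,:400]=cv2.resize(p[140:260,190:290,::-1],(400,480),interpolation=0);c[:,400:]=cv2.resize(q[120:360,220:420,::-1],(400,480),interpolation=0);cv2.imwrite("pics/c4.png",c)
E
```

```text
(no output)
```

View pics/c4.png

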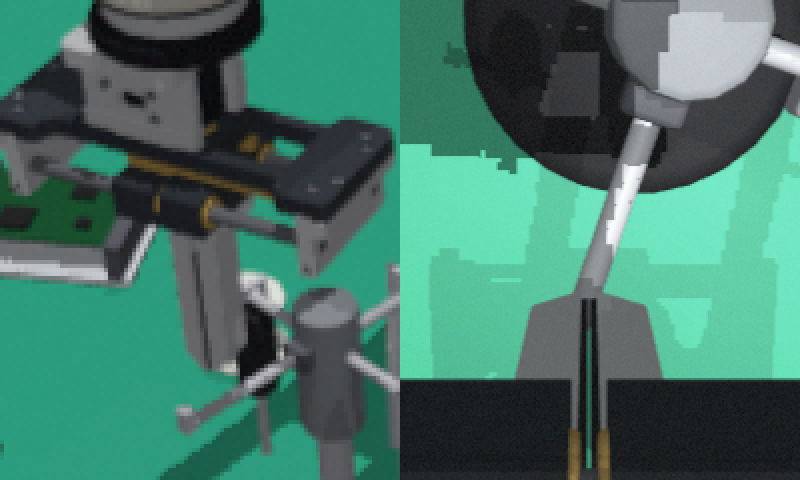

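```bash
python3 - <<'E'
from h import *
p,P,K,T=shot("scene"); o=robot.get_obs()["tool_pos"]; Ti=np.linalg.inv(T)
for dx,dy in((0,0),(.008,.0125),(.008,-.0125),(-.008,-.0125)):
  for z in(.196,.207,.22,.25):
    c=Ti@[o[0]+dx,o[1]+dy,z,1]; uv=(K@c[:3])[:2]/c[2]; u,v=uv.round().astype(int); print(dx,dy,z,uv.round(1),P[v,u].round(3),p[v,u])
x,y,z=np.moveaxis(P,-1,0)
m=(abs(x-o[0])<.03)&(abs(y-o[1])<.03)&(z>.18)&(z<.26)
for lo in np.arange(.184,.26,.006):
    k=m&(z>=lo)&(z<lo+.006)
    if k.sum(): print(lo.round(3),k.sum(),P[k].min(0).round(3),P[k].max(0).round(3))
E
```

```text
0 0 0.196 [245.8 243.4] [ 0.447 -0.205  0.001] [ 43 157 126]
0 0 0.207 [245.3 239.3] [ 0.634 -0.071  0.206] [ 82 112 105]
0 0 0.22 [244.7 234.4] [ 0.416 -0.226  0.001] [ 37 138 110]
0 0 0.25 [243.2 222.6] [ 0.642 -0.065  0.256] [102 102 104]
0.008 0.0125 0.196 [249.  247.4] [ 0.457 -0.189  0.001] [27 96 74]
0.008 0.0125 0.207 [248.5 243.3] [ 0.441 -0.199 -0.001] [ 44 157 125]
0.008 0.0125 0.22 [248.  238.4] [ 0.626 -0.069  0.204] [118 118 122]
0.008 0.0125 0.25 [246.6 226.6] [ 0.641 -0.057  0.248] [90 90 92]
0.008 -0.0125 0.196 [238.4 244. ] [ 0.656 -0.073  0.21 ] [104 104 109]
0.008 -0.0125 0.207 [237.9 239.9] [ 0.443 -0.232 -0.001] [ 43 157 125]
0.008 -0.0125 0.22 [237.2 235. ] [ 0.428 -0.245  0.   ] [ 41 157 125]
0.008 -0.0125 0.25 [235.6 223.3] [ 0.645 -0.079  0.253] [102 109 108]
-0.008 -0.0125 0.196 [242.6 239.4] [ 0.434 -0.222 -0.   ] [ 55 147 120]
-0.008 -0.0125 0.207 [242.1 235.3] [ 0.421 -0.233 -0.   ] [ 43 157 126]
-0.008 -0.0125 0.22 [241.4 230.4] [ 0.644 -0.07   0.238] [75 75 77]
-0.008 -0.0125 0.25 [239.9 218.7] [ 0.642 -0.071  0.264] [59 60 62]
0.196 12 [ 0.611 -0.08   0.199] [ 0.661 -0.059  0.202]
0.202 70 [ 0.605 -0.078  0.202] [ 0.66  -0.055  0.208]
0.208 26 [ 0.609 -0.081  0.208] [ 0.659 -0.059  0.214]
0.214 1 [ 0.662 -0.074  0.214] [ 0.662 -0.074  0.214]
0.226 2 [ 0.642 -0.072  0.231] [ 0.643 -0.07   0.232]
0.232 11 [ 0.642 -0.075  0.232] [ 0.645 -0.064  0.237]
0.238 33 [ 0.627 -0.079  0.238] [ 0.646 -0.057  0.243]
0.244 38 [ 0.625 -0.082  0.244] [ 0.645 -0.056  0.25 ]
0.25 36 [ 0.626 -0.079  0.25 ] [ 0.645 -0.056  0.256]
0.256 27 [ 0.625 -0.08   0.256] [ 0.646 -0.056  0.26 ]
```

The fingertips show about 8 mm behind the reported TCP instead of 25 mm ahead, and neither the sweep nor this descent touched anything. I'll let touch decide and keep descending gently.

```bash
python3 -m handwheel '[[[0,0,0],[0,0,-0.1],1],[[0,0,0],[0,0,-0.04],1],[[0,0,0],[0,0,0],1]]' | grep -E "tool_pos|wrist_force"; for i in 1 2 3 4; do python3 -m handwheel '[[[0,0,0],[0,0,-0.03],1],[[0,0,0],[0,0,0],1]]' | grep -E "tool_pos|wrist_force"; done
```

```text
tool_pos: [0.6344, -0.0697, 0.2134]
wrist_force: [-0.2, -0.2, 0.0]
tool_pos: [0.6346, -0.0697, 0.2126]
wrist_force: [-0.3, 0.1, 0.7]
tool_pos: [0.6346, -0.0697, 0.2111]
wrist_force: [-0.1, -0.3, 0.9]
tool_pos: [0.6346, -0.0697, 0.2095]
wrist_force: [0.4, 0.6, 0.5]
tool_pos: [0.6346, -0.0697, 0.208]
wrist_force: [0.1, 0.2, -0.3]
```

```bash
for i in 1 2 3 4 5; do python3 -m handwheel '[[[0,0,0],[0,0,-0.03],1],[[0,0,0],[0,0,0],1]]' | grep -E "tool_pos|wrist_force"; done
```

```text
tool_pos: [0.6346, -0.0697, 0.2065]
wrist_force: [0.3, 0.0, 0.4]
tool_pos: [0.6346, -0.0697, 0.205]
wrist_force: [0.1, -0.4, -0.9]
tool_pos: [0.6346, -0.0697, 0.2035]
wrist_force: [0.5, 0.5, 0.2]
tool_pos: [0.6346, -0.0697, 0.202]
wrist_force: [-0.0, 0.2, -0.7]
tool_pos: [0.6346, -0.0697, 0.2005]
wrist_force: [-0.3, 0.2, -1.3]
```

```bash
for i in 1 2 3 4 5; do python3 -m handwheel '[[[0,0,0],[0,0,-0.03],1],[[0,0,0],[0,0,0],1]]' | grep -E "tool_pos|wrist_force"; done
python3 - <<'E'
from h import *
o=robot.get_obs()["tool_pos"];print(o)
p,P,K,T=shot("scene");x,y,z=np.moveaxis(P,-1,0)
m=(abs(x-o[0])<.03)&(abs(y-o[1])<.03)&(z>.18)&(z<.26)
for lo in np.arange(.184,.24,.006):
    k=m&(z>=lo)&(z<lo+.006)
    if k.sum(): print(lo.round(3),k.sum(),P[k].min(0).round(3),P[k].max(0).round(3))
E
```

```text
tool_pos: [0.6346, -0.0697, 0.199]
wrist_force: [0.7, 0.0, -0.2]
tool_pos: [0.6346, -0.0697, 0.1975]
wrist_force: [-0.0, -0.7, 0.1]
tool_pos: [0.6348, -0.0698, 0.1964]
wrist_force: [-0.2, 0.1, 0.4]
tool_pos: [0.6349, -0.0698, 0.1955]
wrist_force: [-0.5, 0.6, 2.8]
tool_pos: [0.635, -0.0698, 0.1945]
wrist_force: [-0.7, -0.3, 5.6]
[ 0.63495517 -0.06981352  0.19450566]
0.196 21 [ 0.606 -0.081  0.197] [ 0.66  -0.057  0.202]
0.202 51 [ 0.606 -0.082  0.202] [ 0.661 -0.057  0.208]
0.208 31 [ 0.605 -0.08   0.208] [ 0.662 -0.057  0.214]
0.214 39 [ 0.626 -0.081  0.214] [ 0.647 -0.056  0.22 ]
0.22 32 [ 0.627 -0.082  0.22 ] [ 0.645 -0.056  0.226]
0.226 37 [ 0.627 -0.082  0.226] [ 0.647 -0.056  0.232]
0.232 36 [ 0.626 -0.081  0.232] [ 0.646 -0.056  0.238]
0.238 40 [ 0.627 -0.08   0.238] [ 0.646 -0.056  0.244]
```

```bash
python3 -m handwheel '[[[0,0,0],[0,0,0.25],1],[[0,0,0],[0,0,0.25],1],[[0,0,0],[0.16,0.36,0],1],[[0,0,0],[0.16,0.36,0],1],[[0,0,0],[0,0,0],1]]'
python3 -m handwheel '[[[0,0,0],[0,0,-0.37],1],[[0,0,0],[0,0,-0.37],1],[[0,0,0],[0,0,0],1],[[0,0,0],[-0.03,-0.2,0],1],[[0,0,0],[-0.03,-0.2,0],1]]'
python3 -m handwheel '[[[0,0,0],[-0.04,-0.15,0],1],[[0,0,0],[-0.04,-0.15,0],1],[[0,0,0],[0,0,0],1]]'
```

```text
time: 11.35
tool_pos: [0.6514, -0.0302, 0.2172]
ee_rot: [3.14, -0.001, -3.136]
wrist_force: [0.3, 0.1, -0.1]
width: 0.0006
finger_force: 0.0
time: 11.85
tool_pos: [0.648, -0.0544, 0.1823]
ee_rot: [-3.141, 0.001, -3.14]
wrist_force: [0.7, -0.1, 0.2]
width: 0.0005
finger_force: 0.0
time: 12.15
tool_pos: [0.6437, -0.0703, 0.182]
ee_rot: [-3.141, 0.001, 3.141]
wrist_force: [0.2, -0.1, 0.2]
width: 0.0004
finger_force: 0.2
```

```bash
cat >> h.py <<'E'
def angs(cam="top",c=(.569,-.0475)):
    p,P,K,T=shot(cam); x,y,z=np.moveaxis(P,-1,0)
    r=np.hypot(x-c[0],y-c[1]);a=np.degrees(np.arctan2(y-c[1],x-c[0]))
    m=(z>.185)&(z<.215)&(r>.08)&(r<.1); t=a[m]%360
    h,e=np.histogram(t,90,(0,360)); print(cam,[(int(e[i]),int(h[i])) for i in np.nonzero(h>3)[0]], robot.get_obs()["tool_pos"].round(4))
E
python3 -c "
from h import *
angs()"
```

```text
top [(56, 16), (60, 20)] [ 0.6438 -0.07    0.1819]
```

```bash
python3 -m handwheel '[[[0,0,0],[-0.06,-0.2,0],1],[[0,0,0],[-0.08,-0.2,0],1],[[0,0,0],[-0.18,-0.23,0],1],[[0,0,0],[-0.23,-0.2,0],1],[[0,0,0],[-0.27,-0.15,0],1]]'
python3 -m handwheel '[[[0,0,0],[-0.3,-0.1,0],1],[[0,0,0],[-0.27,-0.04,0],1],[[0,0,0],[-0.24,-0.01,0],1],[[0,0,0],[-0.24,0.03,0],1],[[0,0,0],[0,0,0],1]]'
python3 -c "
from h import *
angs()"
```

```text
time: 12.7
tool_pos: [0.602, -0.1191, 0.1812]
ee_rot: [-3.141, 0.001, -3.141]
wrist_force: [1.7, 2.4, -0.6]
width: 0.0003
finger_force: 1.1
time: 13.2
tool_pos: [0.5483, -0.1245, 0.1818]
ee_rot: [-3.14, -0.001, -3.142]
wrist_force: [-0.8, 0.5, -0.7]
width: 0.0005
finger_force: 0.0
top [(60, 19), (64, 17), (152, 27), (240, 16), (244, 12), (332, 33)] [ 0.5489 -0.1244  0.1816]
```

```bash
python3 -m handwheel '[[[0,0,0],[-0.21,0.06,0],1],[[0,0,0],[-0.24,0.12,0],1],[[0,0,0],[-0.22,0.16,0],1],[[0,0,0],[-0.19,0.21,0],1],[[0,0,0],[-0.16,0.24,0],1]]'
python3 -m handwheel '[[[0,0,0],[-0.05,0.1,0],1],[[0,0,0],[0,0,0],1],[[0,0,0],[0,0,0],1]]'
python3 - <<'E'
from h import *
angs(); angs("scene")
p,P,K,T=shot("wrist","w3.png"); np.savez("w3.npz",p=p,P=P)
E
```

```text
time: 13.75
tool_pos: [0.4985, -0.084, 0.1814]
ee_rot: [-3.141, 0.0, -3.141]
wrist_force: [2.5, -1.9, -0.2]
width: 0.0007
finger_force: 1.2
time: 14.05
tool_pos: [0.496, -0.0787, 0.181]
ee_rot: [3.141, -0.002, -3.14]
wrist_force: [-0.3, 0.0, 0.4]
width: 0.0005
finger_force: 0.0
top [(8, 31), (96, 14), (100, 19), (188, 7)] [ 0.4962 -0.0789  0.1809]
scene [(8, 24), (12, 15), (96, 11), (100, 32), (104, 5), (184, 8), (188, 17), (192, 7), (276, 21), (280, 19)] [ 0.4964 -0.0791  0.1809]
```

View pics/w3.png

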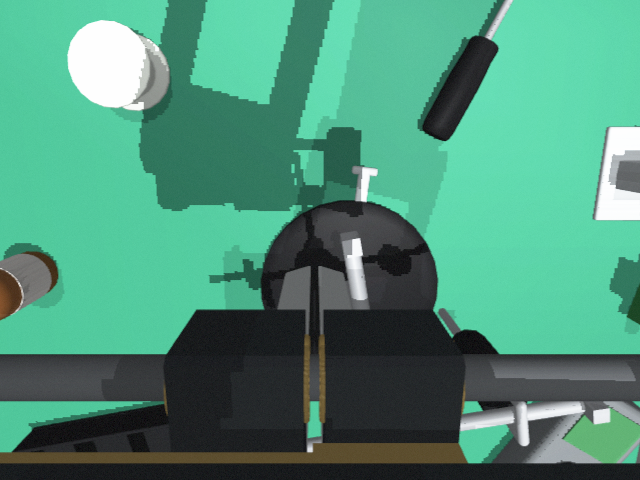

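```bash
cat >> h.py <<'E'
def pointer(f,c):
    P=f["P"];p=f["p"].astype(int);x,y,z=np.moveaxis(P,-1,0)
    r=np.hypot(x-c[0],y-c[1])
    m=(z<.03)&(z>-.01)&(r<.118)&(r>.084)&(np.ptp(p,axis=-1)<40)&(p.sum(-1)>300)&(x<c[0]-.05)
    for lo,hi in((.084,.1),(.1,.118)):
        k=m&(r>lo)&(r<hi); q=P[k]; mid=(q.min(0)+q.max(0))/2; print("ptr",lo,k.sum(),q.mean(0).round(4),mid.round(4),[np.degrees(np.arctan2(w[1]-c[1],w[0]-c[0])).round(2) for w in(q.mean(0),mid)],np.ptp(q,axis=0).round(4))
E
python3 - <<'E'
from h import *
f=np.load("w0.npz");P=f["P"];x,y,z=np.moveaxis(P,-1,0)
m=(np.hypot(x-.57,y+.047)<.04)&(z>.222)&(z<.23);q=P[m];print("hub w0",q.mean(0),(q.min(0)+q.max(0))/2,np.ptp(q,axis=0),m.sum())
c=(.569,-.047)
for n in("w3","w0","top0"): print(n); pointer(np.load(n+".npz"),c)
f=np.load("w3.npz");P=f["P"];x,y,z=np.moveaxis(P,-1,0);r=np.hypot(x-c[0],y-c[1])
m=(z>.19)&(z<.222)&(r<.1)&(r>.04)&(x<.52)&(y>-.0645)&(y<0)
q=P[m];print(m.sum(),q.min(0),q.max(0)); 
for lo in(.045,.06,.075,.091):
    k=m&(r>lo)&(r<lo+.015);w=P[k]; print(lo,k.sum(),w.mean(0).round(4),((w.min(0)+w.max(0))/2).round(4)) if k.sum() else 0
E
```

```text
hub w0 [ 0.56649225 -0.04777491  0.22599145] [ 0.5664139  -0.04781757  0.22562331] [0.03538293 0.03552487 0.00713749] 6549
w3
ptr 0.084 222 [ 0.4774 -0.0386  0.0065] [ 0.4777 -0.0383  0.0045] [np.float64(174.76), np.float64(174.56)] [0.0163 0.0106 0.0095]
ptr 0.1 276 [ 0.4624 -0.0369  0.0068] [ 0.4633 -0.0365  0.0042] [np.float64(174.56), np.float64(174.3)] [0.0128 0.0213 0.0093]
w0
ptr 0.084 4 [ 0.4731 -0.0508  0.001 ] [ 0.475  -0.0491  0.0008] [np.float64(-177.71), np.float64(-178.7)] [0.0096 0.0069 0.0014]
ptr 0.1 1 [ 0.4678 -0.0534  0.001 ] [ 0.4678 -0.0534  0.001 ] [np.float64(-176.39), np.float64(-176.39)] [0. 0. 0.]
top0
ptr 0.084 28 [ 0.4781 -0.0385  0.0062] [ 0.478  -0.0381  0.0042] [np.float64(174.68), np.float64(174.42)] [0.0146 0.0099 0.0135]
ptr 0.1 30 [ 0.4648 -0.0373  0.0058] [ 0.465  -0.0368  0.0049] [np.float64(174.69), np.float64(174.39)] [0.0079 0.0217 0.0106]
875 [ 0.47025477 -0.06449722  0.20267769] [ 0.50150127 -0.05637677  0.21480008]
0.06 210 [ 0.4982 -0.0603  0.2063] [ 0.4984 -0.0602  0.2061]
0.075 489 [ 0.4884 -0.0616  0.2066] [ 0.4879 -0.061   0.2058]
0.091 149 [ 0.4743 -0.0628  0.2119] [ 0.4749 -0.0624  0.2097]
```

```bash
python3 -m handwheel '[[[0,0,0],[-0.06,0.14,0],1],[[0,0,0],[-0.04,0.12,0],1],[[0,0,0],[-0.03,0.09,0],1],[[0,0,0],[0,0,0],1],[[0,0,0],[0,0,0],1]]'
cat >> h.py <<'E'
def hook(n,c=(.5685,-.0473),thr=.0):
    p,P,K,T=shot("wrist",n+".png"); np.savez(n+".npz",p=p,P=P); x,y,z=np.moveaxis(P,-1,0);r=np.hypot(x-c[0],y-c[1])
    f=robot.get_obs()["tool_pos"]; print(f.round(4))
    m=(z>.19)&(z<.218)&(r<.1)&(r>.03)&(x<.53)&(abs(y+.045)<.05)
    for lo in(.03,.045,.06,.075,.091):
        k=m&(r>lo)&(r<lo+.015);w=P[k]; print(lo,k.sum(),np.median(w,0).round(4),w.min(0).round(4),w.max(0).round(4)) if k.sum() else 0
    k=m&(r>.0905)
    if k.any(): w=P[k].mean(0); print("tip",np.degrees(np.arctan2(w[1]-c[1],w[0]-c[0])))
    pointer(dict(p=p,P=P),c)
E
python3 -c "
from h import *
hook('w4'); angs(); angs('scene')"
```

```text
time: 14.7
tool_pos: [0.4898, -0.0612, 0.1812]
ee_rot: [3.141, -0.001, -3.14]
wrist_force: [-0.1, 0.6, 0.4]
width: 0.0004
finger_force: 0.1
[ 0.4898 -0.0612  0.1812]
0.06 16 [ 0.494  -0.0435  0.2063] [ 0.4936 -0.0458  0.2048] [ 0.4948 -0.0423  0.2074]
0.075 1210 [ 0.4807 -0.0527  0.2067] [ 0.4785 -0.0676  0.1912] [ 0.4935 -0.0417  0.218 ]
0.091 493 [ 0.4733 -0.047   0.2127] [ 0.4685 -0.0738  0.1987] [ 0.4811 -0.0412  0.218 ]
tip -175.46238347573006
ptr 0.084 220 [ 0.477  -0.0384  0.0066] [ 0.477  -0.0385  0.0043] [np.float64(174.45), np.float64(174.49)] [0.0159 0.011  0.0092]
ptr 0.1 264 [ 0.4622 -0.0368  0.0067] [ 0.463  -0.0363  0.0049] [np.float64(174.33), np.float64(174.06)] [0.0129 0.0214 0.0085]
top [(84, 13), (88, 18), (356, 34)] [ 0.4898 -0.0613  0.1811]
scene [(0, 16), (84, 14), (88, 30), (172, 11), (176, 18), (180, 8), (264, 20), (268, 16), (356, 26)] [ 0.4899 -0.0614  0.1811]
```

```bash
python3 -m handwheel '[[[0,0,0],[-0.01,0.05,0],1],[[0,0,0],[-0.01,0.05,0],1],[[0,0,0],[0,0,0],1],[[0,0,0],[0,-0.3,0],1],[[0,0,0],[0,-0.3,0],1]]'
python3 -m handwheel '[[[0,0,0],[0,-0.3,0],1],[[0,0,0],[0,0,0],1]]'
python3 -c "
from h import *
hook('w5'); angs(); angs('scene')"
```

```text
time: 15.35
tool_pos: [0.4889, -0.0872, 0.1812]
ee_rot: [3.141, -0.001, -3.139]
wrist_force: [0.2, -0.3, 0.9]
width: 0.0005
finger_force: 0.0
time: 15.55
tool_pos: [0.4889, -0.104, 0.181]
ee_rot: [-3.141, -0.001, 3.139]
wrist_force: [-0.4, 0.3, -0.0]
width: 0.0005
finger_force: 0.0
[ 0.489  -0.103   0.1811]
0.045 70 [ 0.5104 -0.0417  0.2067] [ 0.5087 -0.0444  0.2051] [ 0.5142 -0.0395  0.2081]
0.06 572 [ 0.501  -0.0432  0.2064] [ 0.4937 -0.0462  0.2018] [ 0.5089 -0.0378  0.2086]
0.075 608 [ 0.4862 -0.0419  0.2064] [ 0.4786 -0.045   0.2024] [ 0.4939 -0.037   0.2084]
0.091 576 [ 0.4725 -0.0421  0.2123] [ 0.4686 -0.0936  0.1999] [ 0.4803 -0.0355  0.2179]
tip 178.2070170807455
ptr 0.084 220 [ 0.4769 -0.0386  0.0067] [ 0.4769 -0.0383  0.0046] [np.float64(174.59), np.float64(174.36)] [0.0162 0.0106 0.0088]
ptr 0.1 264 [ 0.4621 -0.0371  0.0067] [ 0.463  -0.0364  0.0042] [np.float64(174.54), np.float64(174.12)] [0.0128 0.0214 0.0094]
top [(80, 16), (84, 24), (352, 30), (356, 6)] [ 0.489  -0.1024  0.1811]
scene [(80, 7), (84, 37), (172, 28), (204, 10), (208, 16), (212, 18), (216, 24), (220, 18), (260, 13), (264, 23), (352, 18), (356, 20)] [ 0.4891 -0.102   0.1812]
```

```bash
cat >> h.py <<'E'
def tips(cam,base,c=(.5685,-.0473)):
    p,P,K,T=shot(cam); x,y,z=np.moveaxis(P,-1,0); r=np.hypot(x-c[0],y-c[1]);a=np.degrees(np.arctan2(y-c[1],x-c[0]))
    out={}
    for k in range(4):
        d=(a-base-90*k+180)%360-180; m=(abs(d)<8)&(z>.195)&(z<.218)&(r>.078)&(r<.101)
        if m.sum()>8: out[k]=P[m].mean(0); print(cam,k,m.sum(),out[k].round(4),(d[m].mean()+base).round(2))
    for i in(0,1):
        if i in out and i+2 in out: v=out[i]-out[i+2]; print("line",i,(np.degrees(np.arctan2(v[1],v[0]))-90*i)%360,"mid",((out[i]+out[i+2])/2).round(4))
E
python3 -c "
from h import *
tips('top',175);tips('scene',175);tips('wrist',175)"
```

```text
top 2 40 [ 0.657  -0.0557  0.2038] 174.58
top 3 43 [0.5773 0.041  0.2039] 174.3
scene 0 39 [ 0.4788 -0.0377  0.2068] 173.91
scene 1 38 [ 0.5596 -0.1369  0.2036] 174.3
scene 2 44 [ 0.6588 -0.0541  0.2038] 175.71
scene 3 47 [0.5761 0.0439 0.2036] 175.23
line 0 174.80406927876894 mid [ 0.5688 -0.0459  0.2053]
line 1 174.76946356768954 mid [ 0.5678 -0.0465  0.2036]
wrist 0 1227 [ 0.4769 -0.0409  0.2081] 176.01
wrist 3 400 [0.5712 0.0406 0.2008] 178.21
```

```bash
python3 -m handwheel '[[[0,0,0],[0,-0.1,0.8],1],[[0,0,0],[0,0,0.8],1],[[0,0,0],[-0.06,0.7,0.6],1],[[0,0,0],[-0.06,0.8,0],1],[[0,0,0],[-0.06,0.8,0],1]]'
python3 -m handwheel '[[[0,0,0],[-0.06,0.8,0],1],[[0,0,0],[-0.06,0.8,0],0.3],[[0,0,0],[-0.06,0.8,0],0.1],[[0,0,0],[-0.05,0.8,-0.6],0],[[0,0,0],[-0.05,0.9,-0.6],0]]'
python3 -m handwheel '[[[0,0,0],[0,0,-0.2],0],[[0,0,0],[0,0,0],0],[[0,0,0],[0,0,0],0],[[0,0,0],[0,0,0],0]]'
cat >> h.py <<'E'
def scr(n):
    o=robot.get_obs()["tool_pos"]; print(o.round(4))
    for cam in("wrist","top","scene"):
        p,P,K,T=shot(cam,n+cam+".png"); x,y,z=np.moveaxis(P,-1,0);b=p.astype(int)
        dk=(np.hypot(x-.466,y-.217)<.04)&(b.sum(-1)<200)&(z>.065)&(z<.15)&(np.ptp(b,axis=-1)<40)
        if dk.sum()<5: print(cam,"none");continue
        q=P[dk];print(cam,dk.sum(),q.min(0).round(4),q.max(0).round(4)); t=dk&(z>.134)
        if t.sum()>8: print("  top",t.sum(),P[t].mean(0).round(4),((P[t].min(0)+P[t].max(0))/2).round(4),cv2.minAreaRect((P[t][:,:2]*1000).astype(np.float32)))
E
python3 -c "
from h import *
scr('s2')"
```

```text
time: 16.35
tool_pos: [0.4806, 0.0096, 0.2931]
ee_rot: [3.142, 0.004, -3.141]
wrist_force: [0.1, -0.2, -0.6]
width: 0.0006
finger_force: 0.0
time: 16.85
tool_pos: [0.4663, 0.212, 0.2341]
ee_rot: [3.14, 0.003, -3.14]
wrist_force: [0.7, -0.1, -0.0]
width: 0.0288
finger_force: 0.0
time: 17.25
tool_pos: [0.4673, 0.2089, 0.2254]
ee_rot: [3.141, 0.003, 3.141]
wrist_force: [0.2, 0.1, 0.4]
width: 0.0611
finger_force: 0.0
[0.4673 0.2089 0.2254]
wrist 1490 [0.4573 0.2023 0.0659] [0.4696 0.2319 0.1426]
  top 849 [0.4631 0.2168 0.1402] [0.4635 0.2169 0.1383] ((463.5396423339844, 216.83985900878906), (12.23119831085205, 28.732614517211914), 0.14967787265777588)
top none
scene 358 [0.4571 0.202  0.0652] [0.473  0.233  0.1426]
  top 76 [0.4664 0.2178 0.1385] [0.465  0.218  0.1383] ((465.192138671875, 218.16091918945312), (29.355533599853516, 13.719860076904297), 85.71466827392578)
```

View pics/s2wrist.png

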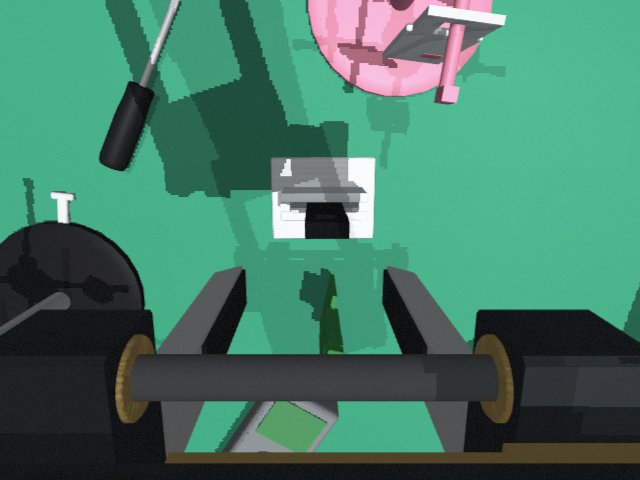

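```bash
python3 -m handwheel '[[[0,0,0],[-0.05,0.16,-0.6],0],[[0,0,0],[0,0,-0.8],0],[[0,0,0],[0,0,-0.7],0],[[0,0,0],[0,0,-0.5],0],[[0,0,0],[0,0,0],0]]'
python3 -c "
from h import *
o=robot.get_obs(); print(o['tool_pos'],o['wrist_force'],o['width'])
p,P,K,T=shot('scene'); a=cv2.resize(p[230:330,330:430,::-1],(480,480),interpolation=0); cv2.imwrite('pics/g1.png',a)"
```

```text
time: 17.9
tool_pos: [0.4613, 0.2162, 0.0897]
ee_rot: [-3.139, -0.008, 3.142]
wrist_force: [0.3, -0.0, -0.2]
width: 0.0939
finger_force: 0.0
[0.46132097 0.21623916 0.08973508] [ 0.25597626 -0.04443717 -0.22557937] 0.09393438363360015
```

View pics/g1.png

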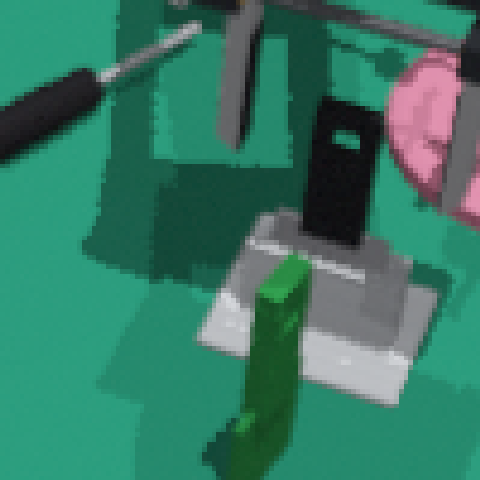

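```bash
python3 -m handwheel '[[[0,0,0],[0.05,0.02,0],0],[[0,0,0],[0,0,0],0],[[0,0,0],[0,0,0],1],[[0,0,0],[0,0,0],1],[[0,0,0],[0,0,0],1]]'
python3 -m handwheel '[[[0,0,0],[0,0,0],1],[[0,0,0],[0,0,0],1],[[0,0,0],[0,0,0],1],[[0,0,0],[0,0,0],1],[[0,0,0],[0,0,0],1]]'
python3 -m handwheel '[[[0,0,0],[0,0,0],1],[[0,0,0],[0,0,0],1],[[0,0,0],[0,0,0],1]]'
```

```text
time: 18.45
tool_pos: [0.4667, 0.2189, 0.0942]
ee_rot: [3.141, 0.001, -3.141]
wrist_force: [0.0, 0.4, -0.4]
width: 0.0735
finger_force: 0.0
time: 18.95
tool_pos: [0.4664, 0.2187, 0.0935]
ee_rot: [3.142, -0.0, -3.141]
wrist_force: [-0.2, 0.2, -1.3]
width: 0.0332
finger_force: 0.0
time: 19.25
tool_pos: [0.4663, 0.2187, 0.0935]
ee_rot: [-3.142, -0.0, -3.141]
wrist_force: [0.2, -0.4, -0.1]
width: 0.0299
finger_force: 29.9
```

```bash
python3 -m handwheel '[[[0,0,0],[0,0,0.3],1],[[0,0,0],[0,0,0.4],1],[[0,0,0],[0,0,0.5],1],[[0,0,0],[0,0,0.5],1],[[0,0,0],[0,0,0],1]]'
python3 -m handwheel '[[[0,0,-0.03],[-0.1,-0.4,0],1],[[0,0,-0.03],[-0.1,-0.6,0],1],[[0,0,0],[-0.1,-0.6,0],1],[[0,0,0],[-0.1,-0.6,0],1],[[0,0,0],[-0.1,-0.6,0],1]]'
python3 -m handwheel '[[[0,0,0],[-0.05,-0.6,0],1],[[0,0,0],[0,-0.6,0],1],[[0,0,0],[0,-0.6,0],1],[[0,0,0],[0,-0.4,0],1],[[0,0,0],[0,0,0],1]]'
python3 -m handwheel '[[[0,0,0],[0,0,0],1],[[0,0,0],[0,0,0],1]]'
```

```text
time: 19.75
tool_pos: [0.4685, 0.2195, 0.1826]
ee_rot: [3.139, 0.007, -3.14]
wrist_force: [0.4, 0.0, -0.5]
width: 0.0299
finger_force: 29.9
time: 20.25
tool_pos: [0.4402, 0.0777, 0.1766]
ee_rot: [-3.141, -0.003, 3.049]
wrist_force: [0.1, -0.8, -1.1]
width: 0.0295
finger_force: 29.9
time: 20.75
tool_pos: [0.4381, -0.0331, 0.1768]
ee_rot: [-3.141, -0.003, 3.045]
wrist_force: [0.8, 0.4, -0.9]
width: 0.03
finger_force: 29.9
time: 20.95
tool_pos: [0.4386, -0.0304, 0.1778]
ee_rot: [3.141, -0.001, 3.049]
wrist_force: [-0.3, -0.2, -1.1]
width: 0.03
finger_force: 29.9
```

```bash
python3 - <<'E'
from h import *
tips('top',174.7);tips('scene',174.7);tips('wrist',174.7)
o=robot.get_obs()["tool_pos"];print(o)
p,P,K,T=shot("scene"); x,y,z=np.moveaxis(P,-1,0);b=p.astype(int)
m=(abs(x-o[0])<.03)&(abs(y-o[1])<.04)
dk=m&(b.sum(-1)<130)&(z>.14)&(z<.24)
for lo in np.arange(.14,.24,.008):
    k=dk&(z>=lo)&(z<lo+.008)
    if k.sum(): print(lo.round(3),k.sum(),P[k].min(0).round(4),P[k].max(0).round(4))
fg=m&(b.sum(-1)>200)&(np.ptp(b,axis=-1)<20)&(z>.19)&(z<.27); print("fingers",P[fg].min(0),P[fg].max(0))
bl=m&(z>.08)&(z<.13); print("blade",bl.sum(),P[bl].min(0),P[bl].max(0),P[bl].mean(0))
np.savez("sc5.npz",p=p,P=P)
cv2.imwrite('pics/th.png',cv2.resize(p[170:310,210:360,::-1],None,fx=4,fy=4,interpolation=0))
E
```

```text
top 1 37 [ 0.5613 -0.1369  0.2049] 175.39
top 2 40 [ 0.6568 -0.0557  0.2044] 174.59
top 3 43 [0.5772 0.041  0.2044] 174.37
line 1 174.8877381428784 mid [ 0.5692 -0.0479  0.2047]
scene 0 37 [ 0.4779 -0.0374  0.2073] 173.77
scene 1 39 [ 0.5596 -0.1367  0.2035] 174.28
scene 2 44 [ 0.659  -0.0539  0.204 ] 175.82
scene 3 49 [0.5761 0.0436 0.2034] 175.22
line 0 174.77944577835424 mid [ 0.5685 -0.0457  0.2057]
line 1 174.76104761720694 mid [ 0.5678 -0.0466  0.2034]
wrist 0 211 [ 0.4874 -0.0407  0.2064] 175.31
[ 0.4388415  -0.03036864  0.17839245]
0.14 2 [ 0.4384 -0.0444  0.1476] [ 0.4393 -0.0422  0.1476]
0.148 27 [ 0.4364 -0.0447  0.1486] [ 0.4457 -0.0158  0.1559]
0.156 35 [ 0.4376 -0.0436  0.1562] [ 0.4459 -0.0142  0.1639]
0.164 32 [ 0.4348 -0.044   0.164 ] [ 0.4454 -0.0146  0.1719]
0.172 38 [ 0.4342 -0.044   0.1725] [ 0.4451 -0.014   0.1794]
0.18 31 [ 0.4378 -0.0439  0.1804] [ 0.445  -0.0133  0.1879]
0.188 29 [ 0.4301 -0.0464  0.1885] [ 0.4442 -0.0208  0.196 ]
0.196 38 [ 0.4301 -0.046   0.1962] [ 0.4449 -0.0213  0.2037]
0.204 17 [ 0.4359 -0.0462  0.2045] [ 0.4452 -0.0197  0.212 ]
0.212 23 [ 0.437  -0.0464  0.2124] [ 0.4459 -0.0193  0.2199]
0.22 50 [ 0.4281 -0.0468  0.22  ] [ 0.4449 -0.0206  0.2273]
0.228 10 [ 0.4332 -0.047   0.2283] [ 0.4442 -0.044   0.2355]
0.236 4 [ 0.4336 -0.0455  0.2373] [ 0.4427 -0.0444  0.2398]
fingers [ 0.43188027 -0.05719691  0.19118165] [ 0.45284313 -0.00089528  0.26993772]
blade 259 [ 0.43095993 -0.06053723  0.08826846] [ 0.44267147 -0.00157224  0.12980391] [ 0.43785631 -0.02894548  0.11050014]
```

View pics/th.png

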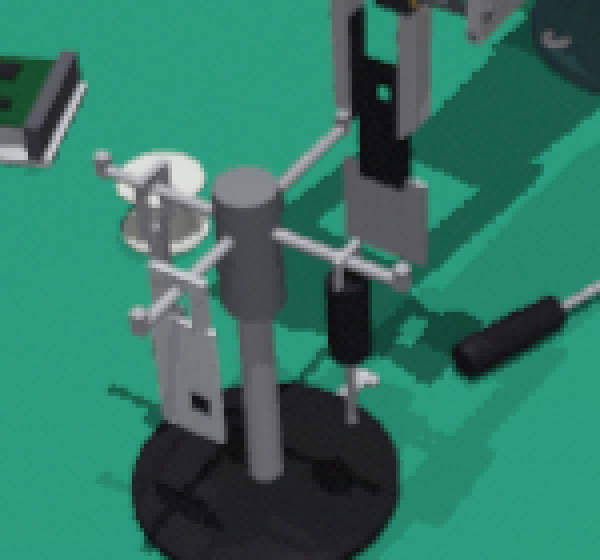

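```bash
python3 -m handwheel '[[[0,0,0],[0.1,-0.09,-0.01],1],[[0,0,0],[0.2,-0.02,0],1],[[0,0,0],[0.16,-0.015,0],1],[[0,0,0],[0,0,0],1],[[0,0,0],[0,0,0],1]]'
python3 - <<'E'
from h import *
o=robot.get_obs()["tool_pos"];print(o)
p,P,K,T=shot("scene"); x,y,z=np.moveaxis(P,-1,0);b=p.astype(int)
m=(abs(x-o[0])<.03)&(abs(y-o[1])<.04)
k=m&(b.sum(-1)<130)&(z>.146)&(z<.185); q=P[k]; print("handle",q.min(0).round(4),q.max(0).round(4))
c=(.5685,-.0466);r=np.hypot(x-c[0],y-c[1])
k=(abs(x-.48)<.03)&(abs(y+.038)<.012)&(z>.198)&(z<.218)&(r<.1)&(r>.05)&(b.sum(-1)>180);q=P[k];print("hook",k.sum());A=np.polyfit(q[:,0],q[:,1],1);print(np.degrees(np.arctan(A[0])),"y at handle x",np.polyval(A,o[0]),q.mean(0), "y tool line")
E
```

```text
time: 21.65
tool_pos: [0.4621, -0.0375, 0.1778]
ee_rot: [3.141, -0.001, 3.048]
wrist_force: [0.2, -0.4, -1.0]
width: 0.0296
finger_force: 29.9
[ 0.46206124 -0.0374891   0.17781128]
handle [ 0.4557 -0.0522  0.1467] [ 0.4685 -0.0211  0.1844]
hook 57
-4.519001928273455 y at handle x -0.03662815280783092 [ 0.48672184 -0.03857721  0.20669535] y tool line
```

```bash
python3 -m handwheel '[[[0,0,0],[0.06,-0.005,0],1],[[0,0,0],[0.06,-0.005,0],1],[[0,0,0],[0,0,0],1]]'; python3 -m handwheel '[[[0,0,0],[0.06,-0.005,0],1],[[0,0,0],[0.06,-0.005,0],1],[[0,0,0],[0,0,0],1]]'
```

```text
time: 22.0
tool_pos: [0.4681, -0.038, 0.1781]
ee_rot: [3.141, 0.0, 3.048]
wrist_force: [-0.5, -0.2, 0.1]
width: 0.03
finger_force: 29.9
time: 22.3
tool_pos: [0.4742, -0.0385, 0.178]
ee_rot: [3.142, 0.0, 3.048]
wrist_force: [0.1, 0.4, -0.9]
width: 0.0298
finger_force: 29.9
```

```bash
python3 -m handwheel '[[[0,0,0],[0.06,-0.005,0],1],[[0,0,0],[0.06,-0.005,0],1],[[0,0,0],[0,0,0],1]]'; python3 -m handwheel '[[[0,0,0],[0.08,-0.008,0],1],[[0,0,0],[0.08,-0.008,0],1],[[0,0,0],[0,0,0],1],[[0,0,0],[0,0,0],1]]'
python3 -c "
from h import *
tips('scene',174.7)"
```

```text
time: 22.6
tool_pos: [0.4802, -0.039, 0.178]
ee_rot: [3.142, 0.0, 3.048]
wrist_force: [-1.1, 0.2, -2.1]
width: 0.0299
finger_force: 29.9
time: 23.0
tool_pos: [0.4879, -0.0398, 0.178]
ee_rot: [3.141, -0.0, 3.048]
wrist_force: [0.2, -0.1, -1.7]
width: 0.03
finger_force: 29.9
scene 0 39 [ 0.4873 -0.0416  0.2058] 175.94
scene 1 39 [ 0.5597 -0.1367  0.2035] 174.38
scene 2 44 [ 0.6587 -0.0542  0.2037] 175.61
scene 3 51 [0.5762 0.0435 0.2033] 175.13
line 0 175.7848156219557 mid [ 0.573  -0.0479  0.2048]
line 1 174.76324542986555 mid [ 0.568  -0.0466  0.2034]
```

```bash
python3 -m handwheel '[[[0,0,0],[0,0,-0.06],1],[[0,0,0],[0,0,-0.06],1],[[0,0,0],[0,0,0],1]]' | grep -E "pos|wrist"; for i in 1 2 3; do python3 -m handwheel '[[[0,0,0],[0,0,-0.02],1],[[0,0,0],[0,0,0],1]]' | grep -E "pos|wrist"; done
```

```text
tool_pos: [0.4874, -0.0397, 0.1713]
wrist_force: [0.2, 0.1, -1.3]
tool_pos: [0.4878, -0.0398, 0.171]
wrist_force: [0.8, -0.3, -1.4]
tool_pos: [0.4878, -0.0398, 0.17]
wrist_force: [0.1, 0.0, -2.4]
tool_pos: [0.4879, -0.0398, 0.1692]
wrist_force: [0.8, 0.8, -0.2]
```

```bash
for i in 1 2; do python3 -m handwheel '[[[0,0,0],[0,0,-0.02],1],[[0,0,0],[0,0,0],1]]' | grep -E "pos|wrist"; done
```

```text
tool_pos: [0.488, -0.0398, 0.1684]
wrist_force: [-0.6, -0.2, 2.2]
tool_pos: [0.488, -0.0398, 0.1676]
wrist_force: [-0.7, -0.2, 2.6]
```

```bash
python3 -m handwheel '[[[0,0,0],[0,0,0.03],1],[[0,0,0],[0,0,0],0.45],[[0,0,0],[0,0,0],0.45],[[0,0,0],[0,0,0],0.45],[[0,0,0],[0,0,0],0.45]]'
python3 -m handwheel '[[[0,0,0],[0,0,0],0.45],[[0,0,0],[0,0,0],0.45],[[0,0,0],[0,0,0],0.45]]'
python3 - <<'E'
from h import *
o=robot.get_obs()["tool_pos"]
p,P,K,T=shot("scene"); x,y,z=np.moveaxis(P,-1,0);b=p.astype(int)
m=(abs(x-o[0])<.025)&(abs(y-o[1])<.02)
k=m&(b.sum(-1)<130)&(z>.12)&(z<.24); q=P[k]; print("handle",k.sum(),q.min(0).round(4),q.max(0).round(4))
E
```

```text
time: 24.85
tool_pos: [0.4878, -0.0398, 0.1683]
ee_rot: [3.141, -0.0, 3.048]
wrist_force: [0.2, 0.2, 0.2]
width: 0.0516
finger_force: 0.0
time: 25.15
tool_pos: [0.4879, -0.0398, 0.1686]
ee_rot: [3.141, 0.0, 3.048]
wrist_force: [0.1, -0.5, 0.5]
width: 0.0519
finger_force: 0.0
handle 343 [ 0.4783 -0.0554  0.1384] [ 0.5118 -0.0229  0.2194]
```

```bash
python3 -m handwheel '[[[0,0,0],[0,0,0.2],0.45],[[0,0,0],[0,0,0.4],0.45],[[0,0,0],[0,0,0.6],0.45],[[0,0,0],[0,0,0.8],0.45],[[0,0,0],[0,0,0.6],0.45]]'
python3 -m handwheel '[[[0,0,0],[-0.5,0.2,0],0.45],[[0,0,0],[-0.6,0.3,0],0.45],[[0,0,0],[-0.6,0.3,0],0.45],[[0,0,0],[0,0,0],0.45],[[0,0,0],[0,0,0],0.45]]'
python3 - <<'E'
from h import *
for c in("top","scene"): tips(c,174.7)
p,P,K,T=shot("scene"); x,y,z=np.moveaxis(P,-1,0);b=p.astype(int)
m=(abs(x-.49)<.04)&(abs(y+.039)<.04)&(z>.05)&(z<.23)
k=m&(b.sum(-1)<130); q=P[k]; print("handle",k.sum(),q.min(0).round(4),np.percentile(q,50,0).round(4),q.max(0).round(4))
c=(.5685,-.0468);r=np.hypot(x-c[0],y-c[1])
for lo in(.08,.1,.12,.14,.16,.18,.2): 
    w=m&(z>lo)&(z<lo+.02)&((b.sum(-1)<130)|(z<.138)); print(lo,w.sum(),np.median(P[w],0).round(4) if w.any() else "")
t=m&(z>.205)&(r>.088)&(r<.1); print("tip",t.sum(),P[t].mean(0) if t.any() else 0)
p,P,K,T=shot("top"); pointer(dict(p=p,P=P),(.569,-.0475))
cv2.imwrite('pics/end.png',p[:,:,::-1])
E
```

```text
time: 25.7
tool_pos: [0.4881, -0.0398, 0.3019]
ee_rot: [-3.141, 0.003, 3.048]
wrist_force: [0.7, 0.6, 0.9]
width: 0.0519
finger_force: 0.0
time: 26.2
tool_pos: [0.403, 0.0003, 0.2998]
ee_rot: [-3.141, 0.003, 3.049]
wrist_force: [1.0, -0.7, -0.6]
width: 0.0519
finger_force: 0.0
top 1 36 [ 0.5614 -0.1368  0.2047] 175.45
top 2 39 [ 0.657  -0.0557  0.2048] 174.55
top 3 43 [0.5772 0.041  0.2045] 174.37
line 1 174.91401358164114 mid [ 0.5693 -0.0479  0.2046]
scene 0 64 [ 0.4858 -0.0393  0.2107] 174.45
scene 1 38 [ 0.5598 -0.1368  0.2037] 174.46
scene 2 44 [ 0.6587 -0.0541  0.2037] 175.7
scene 3 50 [0.5758 0.0436 0.203 ] 175.36
line 0 175.09545022117632 mid [ 0.5723 -0.0467  0.2072]
line 1 174.92807732698273 mid [ 0.5678 -0.0466  0.2033]
handle 352 [ 0.4791 -0.0555  0.138 ] [ 0.4906 -0.0355  0.1788] [ 0.513  -0.0229  0.2192]
0.08 59 [ 0.4869 -0.0567  0.0908]
0.1 51 [ 0.487  -0.0532  0.1091]
0.12 51 [ 0.4886 -0.0441  0.133 ]
0.14 83 [ 0.4912 -0.0371  0.1505]
0.16 97 [ 0.4911 -0.0353  0.1697]
0.18 73 [ 0.4908 -0.0302  0.1883]
0.2 96 [ 0.4895 -0.0375  0.2128]
tip 13 [ 0.47658076 -0.0363277   0.21337944]Traceback (most recent call last):
  File "<stdin>", line 10, in <module>
  File "h.py", line 27, in pointer
    k=m&(r>lo)&(r<hi); q=P[k]; mid=(q.min(0)+q.max(0))/2; print("ptr",lo,k.sum(),q.mean(0).round(4),mid.round(4),[np.degrees(np.arctan2(w[1]-c[1],w[0]-c[0])).round(2) for w in(q.mean(0),mid)],np.ptp(q,axis=0).round(4))
                                    ~~~~~^^^
    return umr_minimum(a, axis, None, out, keepdims, initial, where)
ValueError: zero-size array to reduction operation minimum which has no identity
```

```bash
python3 -c "
from bench import robot
print(robot.close_job())"
```

```text
the job is handed in; nothing more can be done
None
```

The free hook is turned to within about half a degree of the pointer, the scraper hangs on it behind the tip, and the job was handed in at about 26 s with the robot clear. The fingertips turned out to sit about 10 mm behind the reported TCP, not 25 mm ahead; my first sweep missed the hook because of this, and I corrected for it.

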